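Press both brass inserts into a handle shell and hold the press at the set depth

TASK

The white handle shell lies in the nest of the hand press with its first brass insert under the ram: draw the ball lever down into the green band on the quadrant, which presses the insert in flush (a lever pushed on into the red drives it too deep, for good), and let the lever spring back up. Then slide the shell out, turn it end for end, slide it back along the rail between the fences until its end meets the stop, let go of it, and press the second insert flush in the same way. Finish while still holding the lever down in the green band, so that the insert cannot creep back while the plastic sets; leave the jar, the tin, the screwdriver and the other shell where they are.

Things in the scene. Friction and masses are not known exactly. Their poses are not given: they have to be found in the camera images.
- press: dark green-grey cast C-frame hand press on a hardwood block 205 x 140 x 40 mm, fixed to the bench, 228 mm high in all. Origin on the bench (z = 0) under the ram's axis; its +x points to the column at the back, -y to its right along the nest's rail. Its head over the ram (x -30 to 102, y -18 to 18 mm) begins 131 mm above the bench.
- stop (a point): foot of the face of the bent aluminium stop, 20 mm high, at the closed end of the nest: y = 26, z = 66 mm of the press. The shell lies on a steel rail 28 mm wide, top 66 mm above the bench, from y = 28 to -136 mm. Two fences 10 mm higher: inner faces x = +-19.5 mm for y = 28 to -34 mm, then flared outward to y = -54 mm.
- ram_face (a point): centre of the ram's lower end (13 mm across, ram 18 mm), at x = y = 0 of the press. 96.7 mm above the bench with the lever up; it goes straight down 18 mm per radian of the lever. It meets the top of a proud insert at lever 0.44 and has it flush at about lever 0.90. Its upper end stands 266 mm high.
- lever (a joint): ball lever on the press's left side, rad: 0 = sprung up at its stop, growing as the ball is pushed down, 1.2 = lower stop. Green band: 0.84 to 0.96, red beyond it. A spring always drives it back up: pushing at the ball takes 1.5 to 3 N, and about 3 N more while an insert goes in.
- hub (a point): the lever's axis (parallel to the press's y), at x = 27, y = 45, z = 190 mm of the press. Beside it a white quadrant collar, radius 46 mm, with the green band on its rim and face and the red one below: the lever's rod itself is the pointer.
- knob (a point): centre of the lever's black ball, 32 mm across, 150 mm from the hub, y = 45 mm of the press. At lever value q: x = 27 - 150 cos(0.55 - q), z = 190 + 150 sin(0.55 - q) mm of the press, so 268 mm high at rest and 139 mm in mid green band (lever 0.90). Push it down from above with closed fingers.
- shell: white plastic handle half shell, a trough lying open side up, 35 mm wide (x), 212 mm long (y), 15 mm high, about 60 g. Origin: middle of its underside. Insert a sits at y = +80 mm, insert b at y = -80 mm. It starts on the rail, +y end at the stop or up to 3 mm short, insert a under the ram. Seated, its origin is 80 mm from the ram's axis along the press's -y. Grip it across its middle.
- insert_a_top (a point): centre of the top of brass insert a (9.6 mm across, at y = +80 mm of the shell), 8 mm above the shell's rim at the start.
- insert_b_top (a point): centre of the top of brass insert b (9.6 mm across, at y = -80 mm of the shell), 8 mm above the shell's rim at the start.
- insert_a (a joint): how far insert a has been pressed in, m: 0 at the start (8 mm proud), 0.008 = flush with its boss and the rim, up to 0.0105 = sunk. It is held by friction (25 N) and never comes back up.
- insert_b (a joint): the same for insert b.
- jar: white screw jar with a blue lid, 52 mm across, 62 mm high; bystander. Origin: middle of its underside.
- tin: flat metal tin with a red lid, 53 mm across, 20 mm high; bystander. Origin: middle of its underside.
- screwdriver: orange-handled screwdriver lying on the bench, 178 mm long; bystander. Origin: middle of its underside.
- next_shell: another white handle half shell, with a green circuit board in it, 212 mm long, lying on the bench; bystander. Origin: middle of its underside.

How it is judged (in metres and radians):
On the way, in this order (a step that is already met when the one before it is completed fails the run):
1. the first insert is pressed flush (6.5 to 9.5 mm in) and the lever is back up (value of joint insert_a between 0.0065 and 0.0095 m and value of joint lever below 0.2 rad), for 0.1 s.
2. the shell lies flat on the rail, turned end for end, the second insert within 6 mm of the ram's axis, let go (horizontal distance between insert_b_top and ram_face below 0.006 m and z of shell in the frame of press below 0.071 m and angle between shell's own z axis and vertical below 0.06 rad and value of joint insert_b below 0.002 m and contact force between shell and the fingers below 0.1 N), for 0.1 s.
At the end, for the whole second after the job is handed in: Both inserts are 6.5 to 9.5 mm in (flush is 8), the shell lies flat on the rail with insert b within 6 mm of the ram's axis, and the robot holds the lever still in the green band (0.82 to 0.975 rad) to the end; the fingers do not touch the shell, and the bystanders have moved less than 20 mm (value of joint insert_a between 0.0065 and 0.0095 m and value of joint insert_b between 0.0065 and 0.0095 m and horizontal distance between insert_b_top and ram_face below 0.006 m and z of shell in the frame of press below 0.071 m and angle between shell's own z axis and vertical below 0.06 rad and value of joint lever between 0.82 and 0.975 rad and velocity of joint lever below 0.1 rad/s and (contact force between lever and the fingers above 0.5 N or contact force between lever and the arm above 0.5 N) and contact force between shell and the fingers below 0.1 N and distance of each of jar, tin, screwdriver, next_shell from where it was at the start of the episode below 0.02 m); the arm keeps its last pose, push and grip.
It fails at once if a bystander is moved by more than 20 mm (distance of any of jar, tin, screwdriver, next_shell from where it was at the start of the episode above 0.02 m).
It fails at once if an insert is driven too deep, more than 9.5 mm (value of joint any of insert_a, insert_b above 0.0095 m).
It also fails if it takes over 69 s, if anything falls off the work surface, if the arm or the gripper's body presses on something with over 40 N, if the wrist force passes 120 N, or if a joint passes its speed limit or range.

ROBOT

A 6-joint arm with a two-finger parallel gripper is mounted at the origin on a cart in front of the work surface, level with it; the furniture and walls round the work are solid. World frame = base frame: x ahead of the robot, y to its left, z up, the work surface at z = 0. Lengths are in m, angles in degrees, forces in N, time in s.
With the tool pointing down it reaches from about 0.3 to 0.875 m from the base axis. Payload 6.4 kg.
Tool frame: the origin (TCP) lies on the centre line of the jaws, within the pads' length; the fingertips stand ahead of it and the grasp point (between the pads) lies 3 mm ahead of it (bot.nose_length is the z of the fingertips in the tool frame, in m); z points along the fingers, y is the line along which they close (so a half turn about z gives the same grasp; the last joint's range is limited). The gripper opens to 88 mm and grips with 3 to 60 N. Pads are 18 mm wide; open, the fingers measure 123 mm over their backs; the gripper's body (75 mm by 187 mm) begins 45 mm behind the grasp point.
Start: joints at [-80.002, 10.359, 92.074, -0, 77.567, -11.82], TCP at [0.214, -0.534, 0.261] pointing down, gripper open.
Joint ranges: [-171.53, 171.53], [-51.25, 118.39], [17.06, 147.69], [-65.23, 245.23], [0, 150.52], [-178.68, 178.68]. Speed limits (degrees/s): [147.25, 147.25, 172.46, 180, 180, 180].

INTERFACE

Orientations are given as [roll, pitch, yaw] about the fixed x, y, z axes, in that order (R = Rz(yaw) Ry(pitch) Rx(roll)).
In Python, from station import bot gives the robot as it stands. Calls block until the motion is done:
- bot.movep(position, orientation): joint-space move of the TCP to a pose.
- bot.servo_line(position, attitude=None, velocity=0.15, force_limit=None): straight line of the TCP; attitude=None keeps the orientation; velocity is the mean speed in m/s. With force_limit (N) it stops when the force on the tool has changed by that much, and returns True; else False.
- bot.move_j(angles): joint-space move.
- bot.gripper_to(opening): opening from 0.0 (shut) to 1.0 (fully open); the grip force is fixed at half the most; returns when the fingers have stopped.
- bot.sleep(seconds).
- bot.solve_ik(position, orientation): joint angles nearest the present ones, or None.
- bot.read_state(): the state.
- bot.get_image(name): name is "scene" or "top" or "wrist"; returns the picture (480x640x3 uint8, red, green, blue); there is no depth.
- bot.camera_info(name): a dict with "camera_matrix" (3x3 intrinsics, pixels), "D" ([k1, k2, p1, p2, k3] as OpenCV has them; the pictures are not rectified), "extrinsics" (4x4, takes a point from camera to world coordinates); the wrist camera has in their place "hand_eye" (4x4, takes a point from camera to tool coordinates, whose origin is the TCP and whose axes are the flange's). Camera axes: x right, y up, looking along -z (the intrinsics and any distortion apply to the point x, -y, -z); pixel columns grow to the right and rows downward; lengths in m; the calibration is good to about 2 mm. A picture is of the moment at which its call begins: read the wrist's pose just before it. camera_info takes no time and is no camera call.
A pose or a line that the arm cannot do raises bot.IKError and nothing moves.
- bot.close_job(): hands the job in; it is judged then, once.
The state is a dict: "time": time; "joint_positions": joint angles; "qd": joint speeds; "effort": joint torques, N m; "ee_pos": TCP position; "orientation": TCP orientation; "force": force on the tool from outside, world axes, zero at the start; "moment": the same for the moment, N m; "gripper_width": opening from 0.0 (shut) to 1.0 (fully open); "grasp_force": force on a finger pad.
Only numpy, scipy, OpenCV 4.12 (cv2) and the standard library are available. Lean on these libraries where they do the work, as an engineer would, in place of code of your own. Each camera call takes 0.05 s, during which the arm holds its last target. There are 200 camera calls.

## Working session

There is one attempt and no reset: what is moved stays moved. The work goes in short steps, each a Python script; the robot and the scene stay as the last script left them, time stands still between calls to the robot, and variables do not carry over. Pictures are saved under pics/ and viewed, at most 10 in all, crops included, and the job is handed in when it is done.

```bash
ls; mkdir -p pics; python3 - <<'E'
from station import bot
import cv2,numpy as np
for n in ("scene","top"):
    im=bot.get_image(n); cv2.imwrite(f"pics/{n}0.png",im[:,:,::-1]); c=bot.camera_info(n)
    print(n,np.round(c["camera_matrix"],1).tolist(),np.round(c["D"],3),np.round(c["extrinsics"],3).tolist())
print(bot.camera_info("wrist"),bot.nose_length); s=bot.read_state(); print(s)
E
```

```text
pics
scene [[517.0, 0.0, 312.0], [0.0, 517.0, 240.1], [0.0, 0.0, 1.0]] [-0.103  0.     0.     0.     0.   ] [[0.569, 0.414, -0.71, -0.434], [-0.822, 0.309, -0.478, -0.631], [0.022, 0.856, 0.517, 0.813], [0.0, 0.0, 0.0, 1.0]]
top [[614.2, 0.0, 326.7], [0.0, 614.2, 246.3], [0.0, 0.0, 1.0]] [-0.106  0.     0.     0.     0.   ] [[0.032, 0.969, -0.246, 0.096], [-0.999, 0.033, -0.003, -0.029], [0.005, 0.246, 0.969, 1.648], [0.0, 0.0, 0.0, 1.0]]
{'camera_matrix': array([[394.46280235,   0.        , 316.34211918],
       [  0.        , 394.46280235, 244.58660048],
       [  0.        ,   0.        ,   1.        ]]), 'D': array([0.0238257, 0.       , 0.       , 0.       , 0.       ]), 'hand_eye': array([[ 7.99361722e-04,  9.59919685e-01,  2.80274079e-01,
         7.27072102e-02],
       [ 9.99999230e-01, -1.03325582e-03,  6.86761676e-04,
         1.72831245e-03],
       [ 9.48830875e-04,  2.80273314e-01, -9.59919772e-01,
        -1.22956718e-01],
       [ 0.00000000e+00,  0.00000000e+00,  0.00000000e+00,
         1.00000000e+00]])} 0.022
{'time': 0.1, 'joint_positions': array([-8.00015354e+01,  1.03975611e+01,  9.21239421e+01,  1.26742621e-03,
        7.75682819e+01, -1.18204460e+01]), 'qd': array([-0.01602312, -0.06894063, -0.08595711, -0.02944572,  0.00230362,
       -0.08767576]), 'effort': array([ 1.07586911e-03, -4.34818482e+01, -3.42696476e+01,  7.03149755e-02,
        3.40487435e-02, -4.31618696e-05]), 'ee_pos': array([ 0.2136545 , -0.53336249,  0.25991769]), 'orientation': array([-1.79912372e+02, -1.96031031e-02,  2.18186218e+01]), 'force': array([ 0.45358537, -0.96463378, -0.94203782]), 'moment': array([ 0.00270598, -0.0734917 , -0.01032341]), 'grasp_force': 0.0, 'gripper_width': 1.0017049568268626}
```

View pics/scene0.png

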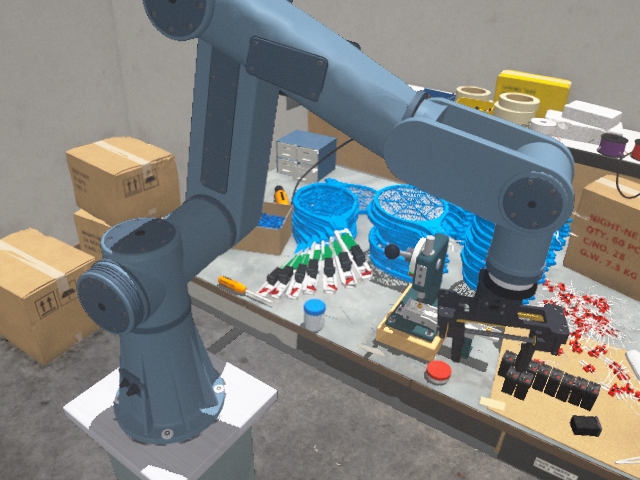

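View pics/top0.png

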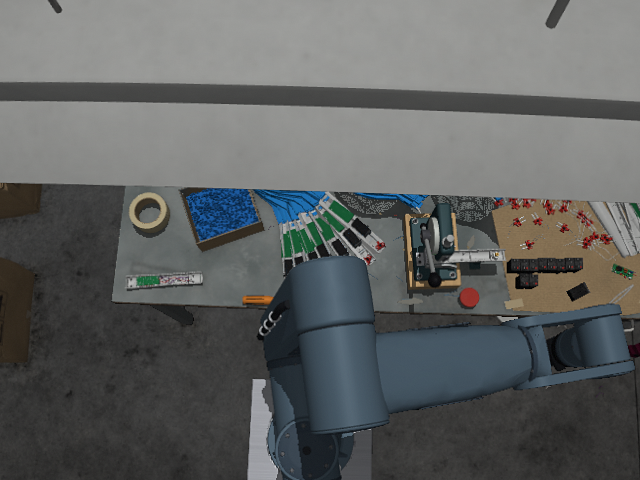

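The scene view shows the press at about (420,300) with its knob at (392,251), the jar at (314,315) and the tin at (438,372). The top view shows the press block at about (433,250), the shell running right to (500,256), the tin at (469,297), the screwdriver at (257,300) and the other shell at (163,281). Next I'll crop and enlarge the press.

```bash
cat > h.py <<'E'
from station import bot
import cv2,numpy as np
def ray(n,px,T=None):
    c=bot.camera_info(n); T=c["extrinsics"] if T is None else T
    u=cv2.undistortPoints(np.array([[px]],float),c["camera_matrix"],c["D"])[0,0]
    return T[:3,3],T[:3,:3]@np.array([u[0],-u[1],-1.])
def onz(n,px,z,T=None):
    o,d=ray(n,px,T); return o+d*(z-o[2])/d[2]
def tri(r1,r2):
    A=np.stack([r1[1],-r2[1]],1); t=np.linalg.lstsq(A,r2[0]-r1[0],rcond=None)[0]
    p,q=r1[0]+t[0]*r1[1],r2[0]+t[1]*r2[1]; return (p+q)/2,np.linalg.norm(p-q)
E
python3 - <<'E'
from h import *
a=cv2.imread("pics/top0.png")[190:320,380:520]; b=cv2.imread("pics/scene0.png")[225:395,360:500]
cv2.imwrite("pics/tc.png",np.hstack([cv2.resize(a[:, :],None,fx=4.5,fy=4.5,interpolation=2)]))
E
```

```text
(no output)
```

View pics/tc.png

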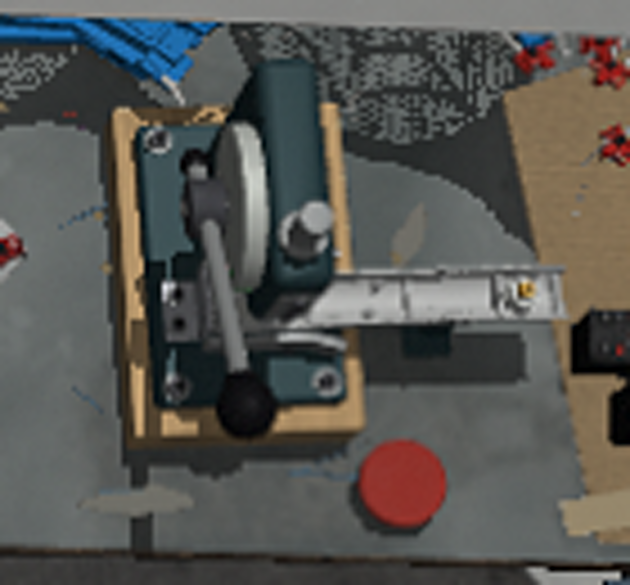

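The enlarged top crop shows the ram top at (318,217), the knob at (246,405), insert b at (525,290), and the block's top corners at (108,108), (342,102), (365,430) and (128,440), all in crop pixels at 4.5x.

```bash
python3 - <<'E'
from h import *
f=lambda u,v:(380+u/4.5-.4,190+v/4.5-.4)
P={}
for k,u,v,z in [("ram",318,217,.266),("knob",246,405,.268),("insb",525,290,.089),("c1",108,108,.04),("c2",342,102,.04),("c3",365,430,.04),("c4",128,440,.04),("shfar1",562,270,.081),("shfar2",565,318,.081),("tin",402,483,.02)]:
    P[k]=onz("top",f(u,v),z); print(k,P[k].round(4))
print(tri(ray("scene",(392,251)),ray("top",f(246,405))))
print("jar",onz("scene",(314,304),.062)); 
d=P["ram"]-P["insb"]; print("ram-insb len (exp .160)",np.hypot(*d[:2]),"press +y ang",np.degrees(np.arctan2(d[1],d[0])))
for a,b in(("c2","c1"),("c3","c4"),("c4","c1")): e=P[b]-P[a];print(np.hypot(*e[:2]),np.degrees(np.arctan2(e[1],e[0])))
E
```

```text
ram [ 0.4773 -0.3142  0.266 ]
knob [ 0.3759 -0.2751  0.268 ]
insb [ 0.486  -0.4726  0.089 ]
c1 [ 0.6042 -0.233   0.04  ]
c2 [ 0.6132 -0.377   0.04  ]
c3 [ 0.4093 -0.3869  0.04  ]
c4 [ 0.3989 -0.2452  0.04  ]
shfar1 [ 0.5009 -0.4975  0.081 ]
shfar2 [ 0.4719 -0.4982  0.081 ]
tin [ 0.3815 -0.4132  0.02  ]
(array([ 0.37699178, -0.27648696,  0.26663358]), np.float64(0.0027162031356717437))
jar [ 0.36379363 -0.10440587  0.062     ]
ram-insb len (exp .160) 0.1585677688850417 press +y ang 93.17191882504156
0.14434941184953676 93.59026494519281
0.14207704942532487 94.19986499664954
0.20566481425366312 3.4032544080378297
```

The measurements agree: ram axis at about (0.477,-0.314), press yaw about 3.5°, and the knob within 2 mm of its predicted place. I'll press the first insert now.

```bash
cat >> h.py <<'E'
O=np.array([.4773,-.3142]); YAW=3.5
def W(x,y,z):
    a=np.radians(YAW); return [O[0]+x*np.cos(a)-y*np.sin(a),O[1]+x*np.sin(a)+y*np.cos(a),z]
def knob(q,off=0.): return W(.027-.15*np.cos(.55-q),.045,.190+.15*np.sin(.55-q)+.016+bot.nose_length+off)
def st(m=""):
    s=bot.read_state(); print(m,"t%.1f"%s["time"],s["ee_pos"].round(4),s["orientation"].round(1),"F",s["force"].round(1),"g%.3f"%s["gripper_width"],round(float(s["grasp_force"]),1)); return s
PO=[180,0,180+YAW]
def press(zoff=0.,qs=(.2,.4,.55,.7,.8,.87,.9)):
    for q in qs: bot.servo_line(knob(q,zoff),velocity=.08)
    bot.sleep(.3)
E
python3 - <<'E'
from h import *
bot.gripper_to(0)
bot.servo_line([.22,-.5,.37],velocity=.25)
bot.movep(knob(0,.03),PO); st("above"); print(np.array(knob(0)).round(4))
bot.sleep(.2); st()
print(bot.servo_line(knob(0,-.015),velocity=.03,force_limit=1.2)); st("contact")
E
```

```text
above t4.0 [ 0.3737 -0.2757  0.336 ] [ 180.    -0.  -176.6] F [-0.5  0.  -0.7] g0.005 0.0
[ 0.3739 -0.2754  0.3064]
 t4.2 [ 0.3738 -0.2757  0.3364] [ 180.    -0.  -176.5] F [ 0.5  0.4 -0.1] g0.001 0.0
True
contact t5.2 [ 0.3734 -0.2752  0.3051] [ 1.799e+02 -1.000e-01 -1.765e+02] F [ 0.9 -1.1  1.5] g0.004 0.6
```

```bash
python3 - <<'E'
from h import *
press(qs=(.2,.4,.6,.75,.84)); st("q.84"); print(np.array(knob(.84)).round(4))
press(qs=(.9,)); st("q.9"); print(np.array(knob(.9)).round(4))
for i in range(5): print(bot.read_state()["force"].round(1),end=" ")
im=bot.get_image("scene"); cv2.imwrite("pics/p1.png",cv2.resize(im[215:355,345:505,::-1],None,fx=4,fy=4,interpolation=2))
E
```

```text
q.84 t7.8 [ 0.3583 -0.2766  0.1855] [ 180.    -0.  -176.5] F [ 0.6 -2.1  4.1] g0.002 2.4
[ 0.358  -0.2764  0.1851]
q.9 t8.4 [ 0.361  -0.2765  0.177 ] [ 180.    -0.  -176.5] F [ 0.1 -2.4  5.5] g0.010 2.8
[ 0.3609 -0.2762  0.1766]
[ 0.1 -2.4  5.5] [ 0.1 -2.4  5.5] [ 0.1 -2.4  5.5] [ 0.1 -2.4  5.5] [ 0.1 -2.4  5.5]
```

View pics/p1.png

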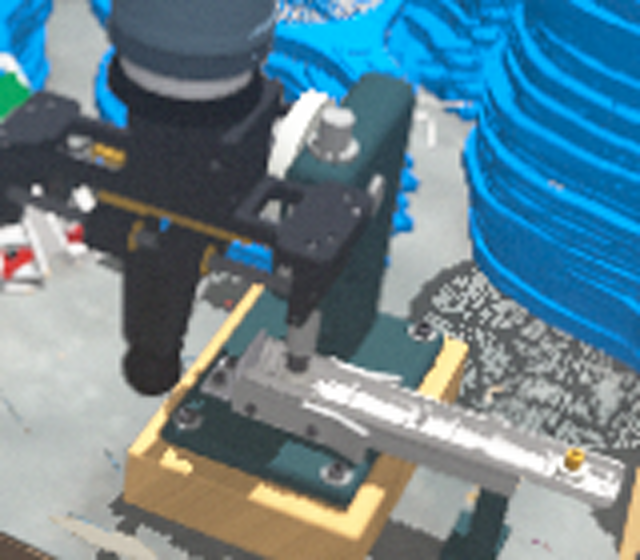

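The image shows the ram down on insert a, the ball at crop (150,368), i.e. full-image (382,307), and insert b proud at crop (574,458). I'll check the ball angle, let the lever up, then look at the shell with the wrist camera.

```bash
python3 - <<'E'
from h import *
o,d=ray("scene",(345+150/4,215+368/4))
# intersect with plane press y=.045
a=np.radians(YAW); n=np.array([-np.sin(a),np.cos(a),0]); p0=np.array(W(0,.045,0)); p=o+d*((p0-o)@n)/(d@n)
h=np.array(W(.027,.045,.19)); r=p-h; print("len(.15)",np.linalg.norm(r),"q",.55-np.arcsin(r[2]/.15), "exp knob",np.array(knob(.9))-[0,0,.038],p)
for q in (.6,.3,0): bot.servo_line(knob(q,.002),velocity=.12)
bot.servo_line(knob(0,.05),velocity=.2); st("up")
# over shell, camera away from press
bot.movep(W(.0,-.2,.30),[180,0,YAW-90]); bot.sleep(.2); s=st("view"); 
from scipy.spatial.transform import Rotation as R
im=bot.get_image("wrist"); cv2.imwrite("pics/w1.png",im[:,:,::-1])
T=np.eye(4);T[:3,:3]=R.from_euler("xyz",s["orientation"],degrees=True).as_matrix();T[:3,3]=s["ee_pos"]; np.save("T1.npy",T@bot.camera_info("wrist")["hand_eye"])
im=bot.get_image("scene"); cv2.imwrite("pics/p2.png",im[:,:,::-1])
E
```

```text
len(.15) 0.14631053260162105 q 0.9564067694396019 exp knob [ 0.36085937 -0.27623772  0.13856533] [ 0.36799592 -0.27580123  0.1307033 ]
up t10.4 [ 0.3737 -0.2755  0.356 ] [ 1.799e+02 -1.000e-01 -1.765e+02] F [-0.5 -0.4 -0.9] g0.003 0.0
view t14.4 [ 0.4895 -0.5138  0.3001] [-180.    -0.   -86.5] F [-0.6  0.6 -0.2] g0.002 0.0
```

View pics/w1.png

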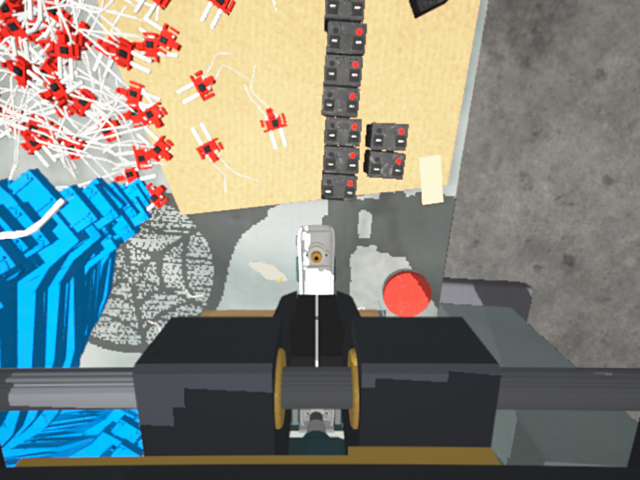

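The wrist view shows the shell's outer end at row 226, spanning columns 300–334, with insert b proud at (316,257). The tin is at (407,294). I'll measure the shell edges from this view.

```bash
python3 - <<'E'
from h import *
T=np.load("T1.npy"); im=cv2.imread("pics/w1.png"); g=cv2.cvtColor(im,cv2.COLOR_BGR2HSV)
for r in (235,245,255,265,275,285):
    v=cv2.GaussianBlur(im,(3,3),0)[r].astype(int).sum(1)
    d=np.diff(v); L=280+np.argmax(d[280:312]); Rr=320+np.argmin(d[320:350])
    a,b=onz("wrist",(L+.5,r),.081,T),onz("wrist",(Rr+.5,r),.081,T); m=(a+b)/2
    al=np.radians(YAW);e=m[:2]-O; print(r,L,Rr,"w %.4f"%np.linalg.norm(a-b),m.round(4),"press x %.4f y %.4f"%(e[0]*np.cos(al)+e[1]*np.sin(al),-e[0]*np.sin(al)+e[1]*np.cos(al)))
m=onz("wrist",(316,256.5),.089,T);e=m[:2]-O;print("b",m,e[0]*np.cos(al)+e[1]*np.sin(al),-e[0]*np.sin(al)+e[1]*np.cos(al))
e=onz("wrist",(317,226),.081,T)[:2]-O;print("end",-e[0]*np.sin(al)+e[1]*np.cos(al))
b=onz("wrist",(407,294),.02,T);print("tin",b)
# knob in top view now
E
```

```text
235 297 334 w 0.0332 [ 0.4896 -0.4962  0.081 ] press x 0.0012 y -0.1824
245 303 334 w 0.0280 [ 0.4864 -0.487   0.081 ] press x -0.0015 y -0.1730
255 302 324 w 0.0200 [ 0.4908 -0.4772  0.081 ] press x 0.0035 y -0.1635
265 298 333 w 0.0321 [ 0.4879 -0.4678  0.081 ] press x 0.0012 y -0.1539
275 298 333 w 0.0324 [ 0.4873 -0.458   0.081 ] press x 0.0012 y -0.1441
285 304 333 w 0.0270 [ 0.4839 -0.4483  0.081 ] press x -0.0016 y -0.1342
b [ 0.488543   -0.47854298  0.089     ] 0.0011891272231828922 -0.16472281358819807
end -0.1906971321217078
tin [ 0.38430208 -0.41887988  0.02      ]
```

```bash
python3 - <<'E'
import cv2
im=cv2.imread("pics/p2.png"); cv2.imwrite("pics/p2c.png",cv2.resize(im[215:375,345:525],None,fx=3.5,fy=3.5,interpolation=2))
E
```

```text
(no output)
```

View pics/p2c.png

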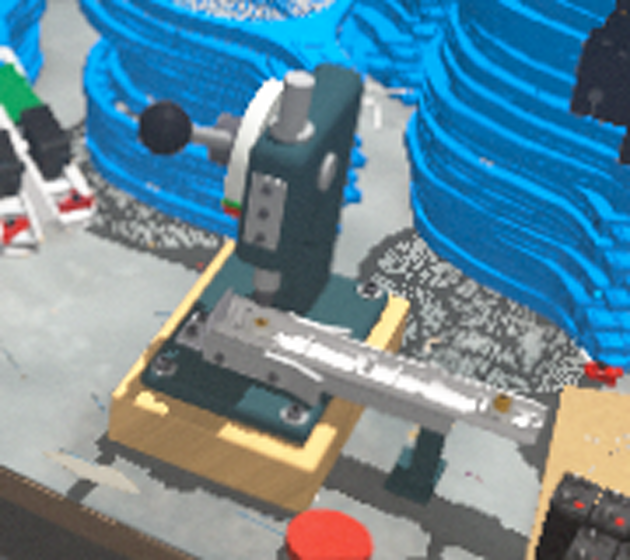

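The lever is back up with the ball at crop (165,127), and insert a sits flush in the trough at (262,322). The shell runs along press x of about +1 mm, with its middle near y = -83 mm. I'll grip it and slide it out.

```bash
python3 - <<'E'
from h import *
bot.gripper_to(.72)
G=[180,0,YAW-90]
bot.movep(W(.001,-.083,.15),G); st("above")
print(bot.servo_line(W(.001,-.083,.078),velocity=.08,force_limit=8)); st("down")
bot.gripper_to(0); bot.sleep(.2); st("grip")
bot.servo_line(W(.001,-.083,.0805),velocity=.03); st("lift")
print(bot.servo_line(W(.001,-.24,.0805),velocity=.12,force_limit=12)); st("out")
bot.servo_line(W(.001,-.24,.20),velocity=.2); st("up")
im=bot.get_image("scene"); cv2.imwrite("pics/p3.png",cv2.resize(im[150:400,320:620,::-1],None,fx=2.4,fy=2.4,interpolation=2))
E
```

```text
above t16.3 [ 0.4842 -0.3985  0.1517] [-179.9   -0.2  -86.5] F [ 0.4 -0.5 -0.1] g0.718 0.0
False
down t17.4 [ 0.4837 -0.3973  0.0786] [-180.    -0.   -86.5] F [0.5 0.2 0.3] g0.718 0.0
grip t18.2 [ 0.4834 -0.3971  0.0782] [-180.    -0.   -86.5] F [-1.4  0.   2.2] g0.364 29.4
lift t18.4 [ 0.4833 -0.397   0.0804] [-180.     0.   -86.5] F [-0.2  0.1 -1.2] g0.363 29.7
False
out t19.9 [ 0.4931 -0.553   0.0804] [180.    0.  -86.5] F [-0.3  0.5 -1. ] g0.365 29.7
up t20.6 [ 0.4926 -0.5529  0.1987] [ 1.799e+02  1.000e-01 -8.650e+01] F [ 0.7  0.8 -1. ] g0.370 29.7
```

View pics/p3.png

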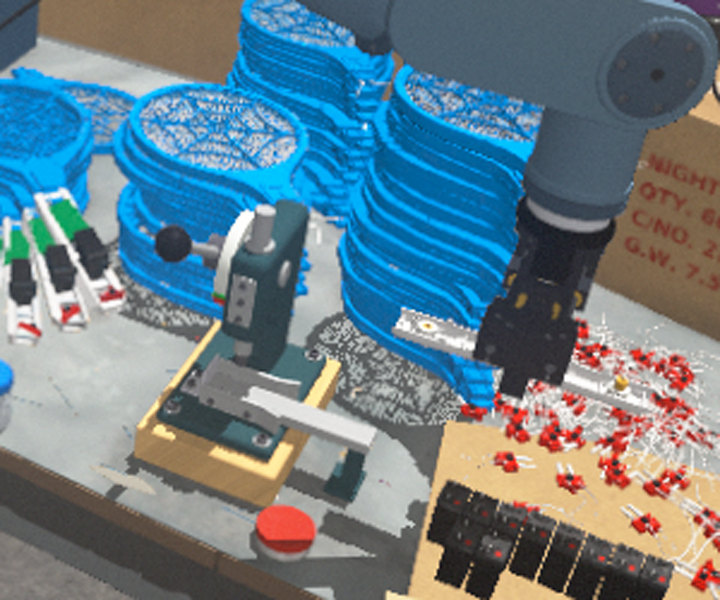

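The shell is held level, with insert a flush at (428,325) and insert b still proud at (620,383). The nest is clear. I'll turn the shell end for end nearer the robot, away from the blue stack, and bring it back.

```bash
python3 - <<'E'
from h import *
bot.servo_line([.40,-.55,.25],velocity=.2)
G=[180,0,YAW+90]
bot.movep([.40,-.55,.25],G); st("turned")
bot.servo_line(W(.001,-.25,.20),velocity=.25)
bot.servo_line(W(.001,-.25,.0812),velocity=.15); st("low")
print(bot.servo_line(W(.001,-.105,.0812),velocity=.1,force_limit=6)); st("in")
im=bot.get_image("scene"); cv2.imwrite("pics/p4.png",cv2.resize(im[215:375,345:545,::-1],None,fx=3.5,fy=3.5,interpolation=2))
E
```

```text
turned t24.0 [ 0.4001 -0.5499  0.2499] [-180.    -0.    93.5] F [0.6 1.  0.3] g0.364 29.7
low t25.5 [ 0.4939 -0.5646  0.0828] [1.799e+02 1.000e-01 9.350e+01] F [-0.3 -0.6 -1.3] g0.364 29.7
False
in t27.1 [ 0.4847 -0.4196  0.0813] [180.    0.   93.5] F [ 0.6  0.7 -0.8] g0.363 29.7
```

View pics/p4.png

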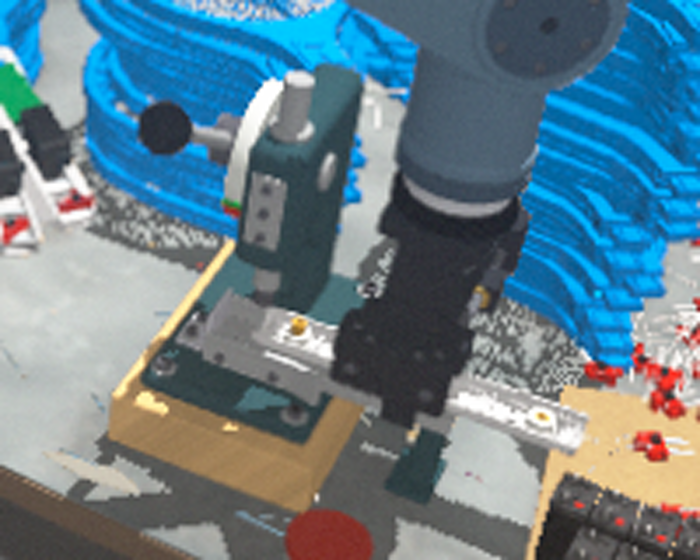

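The shell is between the fences with insert b proud at crop (300,326), about 25 mm short of the ram. The gripper is clear of the head. I'll set it down, let go, and push its end home to the stop.

```bash
python3 - <<'E'
from h import *
print(bot.servo_line(W(.001,-.105,.0782),velocity=.03,force_limit=5)); st("set")
bot.gripper_to(.65); bot.servo_line(W(.001,-.105,.15),velocity=.15)
bot.gripper_to(0)
bot.servo_line(W(.001,-.245,.15),velocity=.25)
bot.servo_line(W(.001,-.245,.092),velocity=.12); bot.sleep(.2); st("behind")
print(bot.servo_line(W(.001,-.215,.092),velocity=.05,force_limit=3)); st("p1")
print(bot.servo_line(W(.001,-.185,.092),velocity=.03,force_limit=3)); s=st("p2")
e=s["ee_pos"][:2]-O;a=np.radians(YAW);print("press y of tip",-e[0]*np.sin(a)+e[1]*np.cos(a))
im=bot.get_image("scene"); cv2.imwrite("pics/p5.png",cv2.resize(im[215:375,345:545,::-1],None,fx=3.5,fy=3.5,interpolation=2))
E
```

```text
False
set t27.4 [ 0.4848 -0.4194  0.0782] [180.    0.   93.5] F [ 0.5 -1.4 -0.8] g0.369 29.6
behind t31.0 [ 0.4937 -0.5593  0.0934] [1.799e+02 1.000e-01 9.350e+01] F [ 1.1 -0.3  0.6] g0.004 0.0
False
p1 t31.8 [ 0.4915 -0.5288  0.0922] [180.    0.   93.5] F [ 0.1 -0.4  0.5] g0.009 0.0
True
p2 t32.5 [ 0.4904 -0.5107  0.092 ] [1.80e+02 1.00e-01 9.35e+01] F [ 1.7 -4.  -0.5] g0.006 1.7
press y of tip -0.19692298301011474
```

View pics/p5.png

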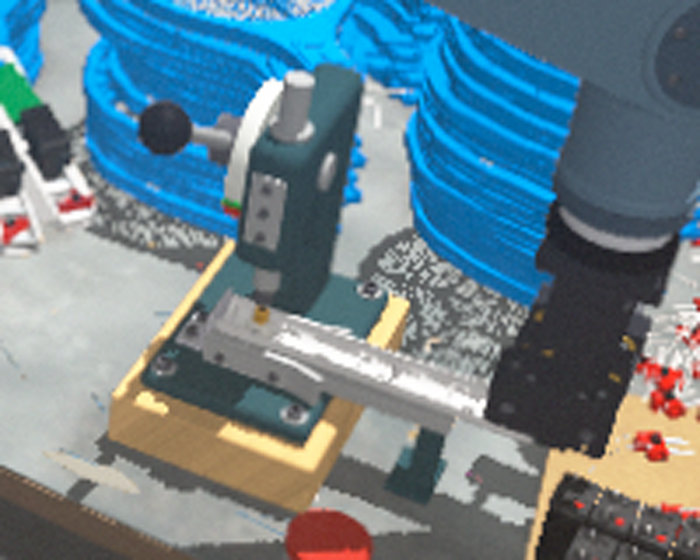

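The push stopped at the stop, 2 mm from the predicted place, and insert b at (261,315) stands directly under the ram at (264,285). I'll back off and press it.

```bash
python3 - <<'E'
from h import *
bot.servo_line(W(.001,-.23,.092),velocity=.1)
bot.servo_line(W(-.05,-.23,.37),velocity=.25)
bot.movep(knob(0,.04),PO); st("above"); bot.sleep(.2)
print(bot.servo_line(knob(0,-.015),velocity=.03,force_limit=1.2)); st("contact")
press(qs=(.2,.4,.6,.75,.84)); st("q.84"); press(qs=(.9,)); bot.sleep(.5); st("q.9"); print(np.array(knob(.9)).round(4))
im=bot.get_image("scene"); cv2.imwrite("pics/p6.png",cv2.resize(im[215:375,345:505,::-1],None,fx=3.5,fy=3.5,interpolation=2))
E
```

```text
above t35.5 [ 0.374  -0.2758  0.3463] [ 180.    -0.  -176.6] F [-0.2 -0.9 -0.6] g0.008 0.0
True
contact t37.0 [ 0.3735 -0.2753  0.3054] [ 1.799e+02 -1.000e-01 -1.765e+02] F [-0.5 -0.8  0.9] g0.006 0.6
q.84 t39.6 [ 0.3583 -0.2765  0.1855] [ 180.    -0.  -176.5] F [-0.3 -1.5  4.4] g0.004 2.4
q.9 t40.6 [ 0.361  -0.2764  0.177 ] [ 180.    -0.  -176.5] F [-0.7 -3.1  5.6] g0.006 2.9
[ 0.3609 -0.2762  0.1766]
```

View pics/p6.png

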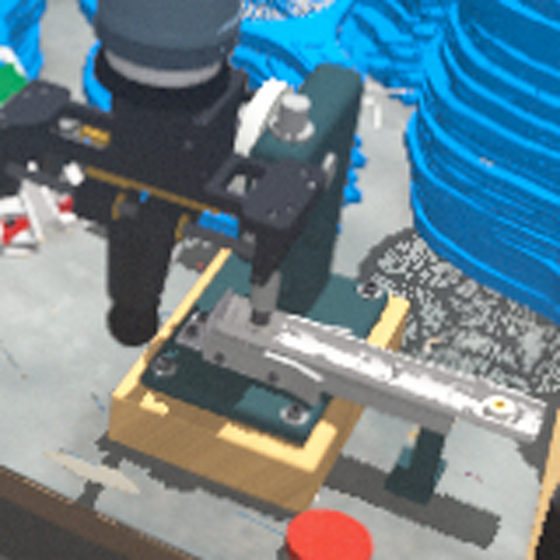

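The ram is down on insert b at (263,318), with the fingertips on the ball at (133,320) and insert a flush at (500,405). The same stroke left the first insert flush, so I'm handing in while still holding.

```bash
python3 -c "
from station import bot
print(bot.close_job())"
```

```text
the job is handed in; nothing more can be done
None
```

I pressed both inserts, turned the shell end for end and seated it against the stop, then handed in at about 41 s with the lever held at about 0.90 rad by fingertip height; one rough camera reading on the first press said 0.96, and no verdict came back.

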